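Work the toothed wedge loose and open the pump fixture

ROBOT

A 7-joint arm with a two-finger parallel gripper is mounted at the origin on the work surface. World frame = base frame: x ahead of the robot, y to its left, z up, the work surface at z = 0. Lengths are in mm, angles in rad, forces in N, time in s.
With the tool pointing down it reaches from about 375 to 925 mm from the base axis. Payload 3.1 kg.
Tool frame: the origin (TCP) lies on the front face of the gripper's body, between the roots of the fingers; the fingertips stand 73 mm ahead of it and the grasp point (between the pads) lies 54 mm ahead of it; z points along the fingers, y is the line along which they close (so a half turn about z gives the same grasp; the last joint's range is limited). The gripper opens to 85 mm and grips with 20 to 120 N. Pads are 22 mm wide; open, the fingers measure 114 mm over their backs; the gripper's body (76 mm by 85 mm) begins 54 mm behind the grasp point. The pads swing forward as they close: fully open they stand 13 mm farther back than shut.
Start: joints at [-1.395, 0.383, 0.044, 1.598, -0.018, 1.161, -0.05], TCP at [175.733, 625.797, 303.869] pointing down, gripper open.
Joint ranges: [-2.61, 2.61], [-0.41, 2.15], [-1.48, 1.57], [0, 2.5], [-1.57, 4.71], [0.05, 1.97], [-2.85, 2.85]. Speed limits (rad/s): [2.79, 2.79, 3.14, 3.14, 3.14, 3.14, 3.14].

INTERFACE

Orientations are given as [roll, pitch, yaw] about the fixed x, y, z axes, in that order (R = Rz(yaw) Ry(pitch) Rx(roll)).
In Python, from bench import robot gives the robot as it stands. The module is installed in compiled form; this text tells all that it offers.
- The arm moves only by the tool step_arm, never from a script. Its argument "series" is a list that holds one entry, the list of rows, each a list of 7 numbers: the shift along the tool's x, y, z in mm, then the turn, a rotation vector about the tool's x, y, z in degrees, then the finger opening in mm, from 0 to 85.4. A call has 1 to 5 rows; each row is the pose to reach, as a shift and turn from the pose commanded when the call began, along the tool's axes at that moment; what a row does not reach only later rows make up. A row lasts 1/12 s, in which the tool goes at most 41.7 mm and 7.16 degrees, less where a joint would pass 70% of its speed; a pose out of reach is approached as far as the arm can. A call with a gripper value outside its range is refused whole. The fingers move at their own pace and stop on an object; "grip_force" is the grip in N (left out, the last holds). Time passes only in rows, so rows that repeat a pose let the fingers close. It gives the time, the measured TCP pose, the force, the opening and the grip force at its end, in the units of the state.
- robot.read_state(): the state, without advancing time (a new reading comes with each control period).
- robot.read_camera(name): name is "scene" or "top" or "wrist"; returns the picture (420x560x3 uint8, red, green, blue); there is no depth.
- robot.camera_params(name): a dict with "camera_matrix" (3x3 intrinsics, pixels), "D" ([k1, k2, p1, p2, k3] as OpenCV has them; the pictures are not rectified), "camera_from_world" (4x4, takes a point from world to camera coordinates). Camera axes: x right, y down, z forward; pixel columns grow to the right and rows downward; lengths in mm; the calibration is good to about 2 mm. A picture is of the moment at which its call begins: read the wrist's pose just before it. camera_params takes no time and is no camera call; for the wrist camera it gives the pose at the moment of the call.
- robot.finish_job(): hands the job in; it is judged then, once.
The state is a dict: "time": time; "joints": joint angles; "qvel": joint speeds; "joint_efforts": joint torques, N m; "tcp_pos": TCP position; "ee_rot": TCP orientation; "ft_force": force on the tool from outside, world axes, zero at the start; "torque": the same for the moment, N m; "opening": finger opening in mm; "gripper_force": force on a finger pad.
Only numpy, scipy, OpenCV 4.12 (cv2) and the standard library are available. Lean on these libraries where they do the work, as an engineer would, in place of code of your own. Each camera call takes 0.05 s, during which the arm holds its last target. There are 200 camera calls.

TASK

The orange wedge is jammed between the two jaws of the holding fixture: work it loose with small pulls from side to side, lifting it a little as each side lets go, until it slides free, and stand it tip down in the blue bin. Then swing the red keeper bar fully open, away from the green pump body. Leave the oil bottle, the spanner and the bearing where they are.

Things in the scene. Friction and masses are not known exactly. Their poses are not given: they have to be found in the camera images.
- fixture: Steel holding fixture fixed to the bench, base 215 x 210 x 20 mm; origin on the bench under the wedge. z is up; y is the side-to-side direction of the jaws (left jaw at +y). Guide rails 65 mm high at x = +-24 mm, jaws 82 mm high between them. Its -x side carries the green pump body (up to 90 mm high, centre x = -85 mm). Place and yaw vary.
- left_jaw (a joint): How far (m) the left jaw is pushed back to fixture +y: 0 gripping the wedge, 0.006 at its hard stop. Stiff (about 4 N), stays where pushed. Its inner edge is a brass lip 72 to 80 mm above the bench, its end at y = 7.8 mm when the jaw reads 0. A wedge pulled to one side shoves that jaw back and moves clear of the other.
- right_jaw (a joint): The same for the right jaw, pushed back to fixture -y; lip end at y = -7.8 mm when it reads 0.
- wedge_center (a point): Half-way up the orange wedge (about 250 g, 135 mm tall, on its centre line), standing tip down in the fixture, axes as the fixture's, tip about 20 mm above the bench. Along x it tapers from 40 mm (top) to 22 mm (tip). From 63 mm above the tip to the top it is a flat-sided grip 30 mm thick along y; below, a core 14 mm thick along y with one tooth on each y side.
- left_tooth (a point): Middle of the left (+y) tooth's outer end, 15 mm from the wedge's centre line; the tooth spans 43 to 49 mm above the tip. At the start the left lip overlaps it by 8 mm, and still by 2 mm with both jaws at their stops and the wedge in the middle. It is 4 mm clear of the lip when the wedge leans on the right jaw at its stop and the left jaw is at its stop too.
- right_tooth (a point): The same on the right (-y): tooth 17 to 27 mm above the tip. Way out: pull left to the jaw's stop (6 mm), right to its stop (6 mm beyond the start): left tooth clear; lift 17 to 25 mm (at 25 it meets the right lip); move to the left stop again: right tooth clear; draw up. It is out of the fixture when lifted 70 mm.
- wedge_tip (a point): Centre of the wedge's lower end; z along the wedge towards its grip.
- bin: Square open blue bin fixed to the bench, 64 x 64 mm outside, 54 x 54 mm inside, 75 mm high, floor 5 mm thick; origin at the centre of its underside, sides along its x and y. Place and yaw vary, and it may be on either side of the fixture.
- keeper (a joint): Angle (rad) of the red keeper bar: 0 closed, along fixture +y over the edge of the pump body; it grows clockwise seen from above, swinging over the jaws to fixture +x, to its stop at 1.6 fully open. It turns easily (about 1 N at the knob) and stays where left. The bar is 20 mm wide, 88 to 100 mm above the bench, 192 mm long from its pivot. The wedge in its pocket blocks it.
- keeper_knob (a point): On the bar's upright black round knob (20 mm diameter, from 100 to 152 mm above the bench), at 130 mm above the bench, 140 mm from the pivot.
- keeper_pivot (a point): On the keeper bar's vertical hinge axis (fixture x = -50 mm, y = -85 mm), at 130 mm above the bench.
- oil_bottle: Yellow oil bottle, 60 mm diameter, 170 mm high, loose; origin under its centre. Leave alone.
- spanner: Steel spanner, 170 mm long, lying loose. Leave alone.
- bearing: Steel bearing ring, 72 mm diameter, 18 mm high, lying loose. Leave alone.
Mind the look-alikes: they are no part of the job. Several things have the shape of the bin; the one meant has the colours described above. There is more than one size of the part that bears wedge_center; the job needs the smaller.

How it is judged:
By the outcome, as a careful person would: the job done as asked, in the order asked, and still so for the second after the job is handed in, with the robot touching nothing.
It also fails if it takes over 66 s, if anything falls off the work surface, if the arm or the gripper's body presses on something with over 40 N, if the wrist force passes 120 N, or if a joint passes its speed limit or range.

## Working session

There is one attempt and no reset: what is moved stays moved. The work goes in short steps, Python scripts to look and compute and a tool call to move; the robot and the scene stay as the last step left them, time stands still between calls to the robot, and variables do not carry over. Pictures are saved under pics/ and viewed, at most 10 in all, crops included, and the job is handed in when it is done.

Besides the shell and the picture viewer there is one more tool, called by a JSON object that holds its "op" and its "data". step_arm: Moves the arm, as the interface text tells. Its arguments: {"type":"object","properties":{"series":{"type":"array"},"grip_force":{"type":"number"}},"required":["series"]}

```bash
mkdir -p pics; python3 - <<'E'
from bench import robot
import cv2, numpy as np
for n in ("scene","top"):
    im=robot.read_camera(n); cv2.imwrite(f"pics/{n}0.png",im[:,:,::-1])
    p=robot.camera_params(n); print(n,np.round(p["camera_matrix"],1).tolist(),p["D"],np.round(p["camera_from_world"],3).tolist())
print(robot.read_state())
E
```

```text
scene [[386.9, 0.0, 281.3], [0.0, 386.9, 204.2], [0.0, 0.0, 1.0]] [-0.07202499  0.          0.          0.          0.        ] [[-0.777, 0.629, 0.0, 489.844], [0.469, 0.579, -0.667, -216.165], [-0.42, -0.518, -0.745, 1379.349], [0.0, 0.0, 0.0, 1.0]]
top [[388.4, 0.0, 286.0], [0.0, 388.4, 213.2], [0.0, 0.0, 1.0]] [-0.07513496  0.          0.          0.          0.        ] [[0.004, -1.0, -0.007, 23.975], [-0.984, -0.003, -0.176, 648.2], [0.176, 0.007, -0.984, 1125.56], [0.0, 0.0, 0.0, 1.0]]
{'time': 0.1, 'joints': array([-1.39478451,  0.38378656,  0.04384641,  1.59940382, -0.01787391,
        1.16117636, -0.04988177]), 'qvel': array([ 3.26284592e-05, -1.15475656e-03, -5.04509209e-04, -2.68617450e-03,
        1.05688857e-03, -4.16318176e-04, -7.31199863e-04]), 'joint_efforts': array([ 3.42625593e-03, -4.34728646e+01,  1.02964025e+00, -2.50454700e+01,
        1.08786207e-02,  5.45101619e-03, -3.33060896e-06]), 'tcp_pos': array([175.58428284, 625.14133899, 302.597269  ]), 'ee_rot': array([-3.13921588e+00,  1.53676734e-04,  2.86788067e+00]), 'ft_force': array([-0.28213803, -0.38380957,  0.32063263]), 'torque': array([ 0.04511628, -0.03121694,  0.0739952 ]), 'gripper_force': 0.0, 'opening': 85.01355534004838}
```

View pics/scene0.png

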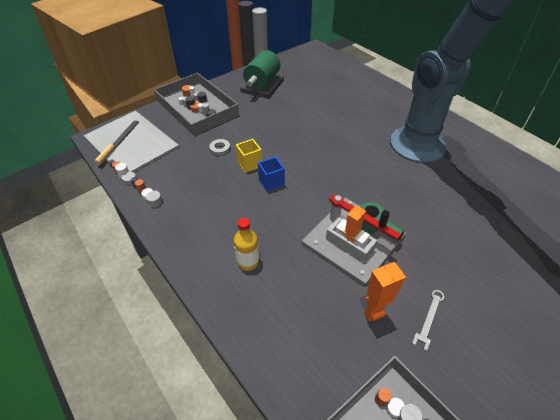

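View pics/top0.png

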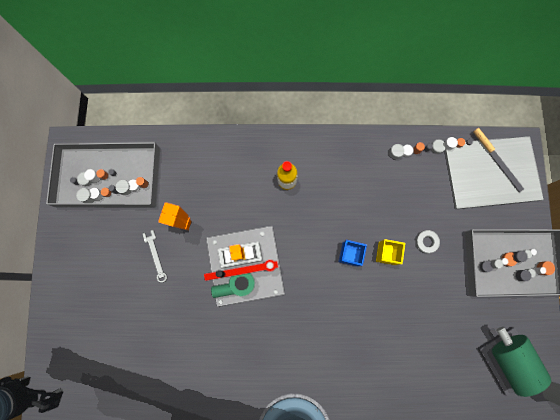

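The top view shows two orange wedges: the small one in the fixture jaws at (237,252), which fits the description (smaller, in the jaws), and a larger free-standing one at (175,217). There are also two bins: blue at (353,253), the one meant, and a yellow look-alike at (391,252). The red keeper has its pivot at about (270,266) and its black knob at about (221,273). The bottle is at (287,175), the spanner at (155,257) and the bearing at (428,241).

```bash
cat > h.py <<'E'
import cv2, numpy as np
from bench import robot
def ray(p,uv):
    K=np.array(p["camera_matrix"]);D=np.array(p["D"]);T=np.array(p["camera_from_world"])
    n=cv2.undistortPoints(np.array([[uv]],float),K,D)[0,0]
    R=T[:3,:3];return -R.T@T[:3,3], R.T@np.array([n[0],n[1],1.])
def onz(p,uv,z):
    o,d=ray(p,uv);return o+d*(z-o[2])/d[2]
def tri(rs):
    A=np.zeros((3,3));b=np.zeros(3)
    for o,d in rs:
        d=d/np.linalg.norm(d);M=np.eye(3)-np.outer(d,d);A+=M;b+=M@o
    x=np.linalg.solve(A,b)
    return x,max(np.linalg.norm(np.cross(x-o,d/np.linalg.norm(d))) for o,d in rs)
def proj(p,X):
    T=np.array(p["camera_from_world"]);r=cv2.Rodrigues(T[:3,:3])[0]
    return cv2.projectPoints(np.array([X],float),r,T[:3,3],np.array(p["camera_matrix"]),np.array(p["D"]))[0][0,0]
def mask(im,lo,hi):
    return cv2.inRange(cv2.cvtColor(im,cv2.COLOR_RGB2HSV),np.array(lo),np.array(hi))
def blobs(m,amin=30):
    n,l,s,c=cv2.connectedComponentsWithStats(m)
    return [(s[i].tolist(),c[i].round(1).tolist(),(l==i).astype(np.uint8)*255) for i in range(1,n) if s[i][4]>=amin]
E
python3 - <<'E'
from h import *
C={"orange":((6,180,120),(16,255,255)),"blue":((108,150,50),(125,255,255)),"red":((0,180,100),(4,255,255))}
for n in ("scene","top"):
    im=cv2.imread(f"pics/{n}0.png")[:,:,::-1].copy()
    for k,(lo,hi) in C.items():
        for s,c,m in blobs(mask(im,lo,hi),40):
            if s[4]<3000: 
                cs=cv2.findContours(m,0,2)[0][0];r=cv2.minAreaRect(cs); print(n,k,s,c,np.round(cv2.boxPoints(r)).astype(int).tolist())
im=cv2.imread("pics/top0.png"); a=cv2.resize(im[220:312,150:300],None,fx=4,fy=4,interpolation=2)
im=cv2.imread("pics/scene0.png"); b=cv2.resize(im[170:290,300:420],(380,380),interpolation=2)
im=cv2.imread("pics/top0.png"); d=cv2.resize(im[230:275,330:415],(380,201),interpolation=2)
o=np.zeros((600,800,3),np.uint8); o[:199,:]=0
a=cv2.resize(a,(416,255)); o[:255,:416]=a; o[:380,420:800]=b; o[260:461,:380]=d
cv2.imwrite("pics/crop1.png",o)
E
```

```text
scene orange [345, 206, 21, 36, 421] [354.2, 221.4] [[340, 237], [351, 204], [366, 209], [355, 242]]
scene orange [366, 262, 40, 59, 1176] [384.5, 287.8] [[351, 310], [381, 255], [409, 270], [379, 325]]
scene blue [248, 0, 64, 53, 1978] [286.3, 22.3] [[248, 0], [311, 0], [311, 52], [248, 52]]
scene blue [258, 157, 27, 35, 702] [271.0, 173.4] [[253, 163], [279, 154], [289, 183], [264, 192]]
scene red [330, 195, 23, 16, 116] [341.4, 203.1] [[329, 201], [332, 193], [354, 203], [350, 211]]
scene red [364, 213, 37, 26, 215] [381.1, 225.9] [[362, 218], [366, 213], [401, 233], [398, 239]]
scene red [238, 218, 11, 12, 105] [243.2, 223.4] [[238, 218], [248, 218], [248, 229], [238, 229]]
top orange [172, 207, 18, 23, 232] [181.0, 219.5] [[172, 226], [178, 207], [193, 211], [187, 231]]
top blue [339, 240, 28, 26, 362] [353.4, 252.3] [[338, 262], [343, 239], [367, 244], [362, 267]]
top red [283, 162, 8, 9, 65] [286.6, 165.9] [[283, 162], [290, 162], [290, 170], [283, 170]]
top red [223, 260, 55, 17, 332] [249.4, 268.8] [[222, 266], [276, 259], [278, 269], [224, 276]]
top red [204, 272, 17, 8, 81] [210.5, 276.0] [[204, 273], [219, 271], [220, 278], [205, 280]]
```

View pics/crop1.png

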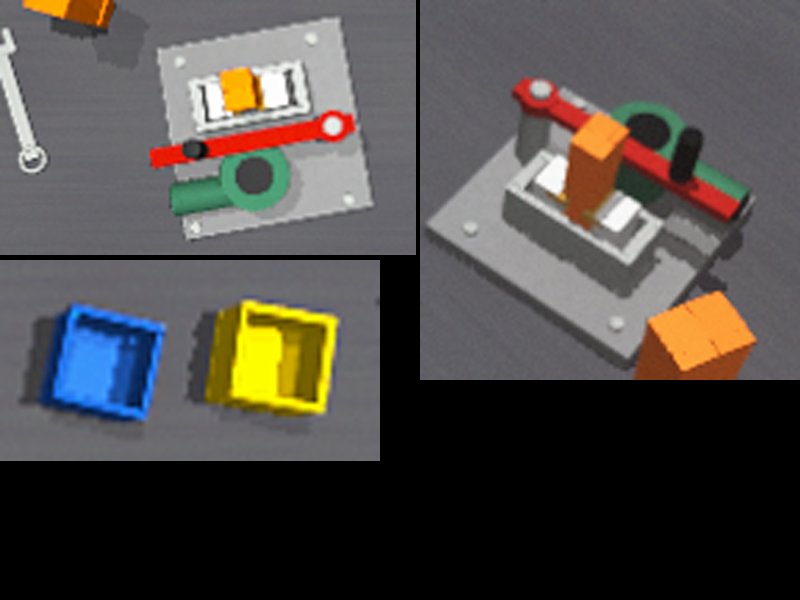

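The crop confirms it: the small orange wedge stands between the white jaws, the keeper's knob is at crop (195,149) and its pivot at (333,126). The blue bin is left of the yellow one.

```bash
python3 - <<'E'
from h import *
P={n:robot.camera_params(n) for n in("top","scene")}
a=lambda u,v:(150+u*150/416,220+v*92/255)
b=lambda u,v:(300+(u-420)*120/380,170+v*120/380)
d=lambda u,v:(330+u*85/380,230+(v-260)*45/201)
for n,t,s in (("wedgetop",a(238,88),b(598,137)),("pivot",a(333,126),b(540,90)),("knobtop",a(195,149),b(690,130))):
    x,e=tri([ray(P["top"],t),ray(P["scene"],s)]);print(n,x.round(1),round(e,1))
print("wedge at z155",onz(P["top"],a(238,88),155).round(1),onz(P["scene"],b(598,137),155).round(1))
c=np.array([onz(P["top"],a(*q),20)[:2] for q in((158,48),(339,17),(373,205),(187,240))]);print(c.round(1).tolist(),c.mean(0).round(1))
for i in range(4):
    e=c[(i+1)%4]-c[i];print(np.linalg.norm(e).round(1),np.degrees(np.arctan2(e[1],e[0])).round(1))
c=np.array([onz(P["top"],d(*q),75)[:2] for q in((73,307),(164,324),(148,419),(58,403))]);print("bin",c.round(1).tolist(),c.mean(0).round(1))
for i in range(4):
    e=c[(i+1)%4]-c[i];print(np.linalg.norm(e).round(1),np.degrees(np.arctan2(e[1],e[0])).round(1))
p=robot.camera_params("wrist");print(np.round(p["camera_matrix"],1).tolist(),p["D"]);T=np.array(p["camera_from_world"])
from scipy.spatial.transform import Rotation as Ro
s=robot.read_state();R=Ro.from_euler("xyz",s["ee_rot"]).as_matrix()
print("cam in tool",(R.T@(-T[:3,:3].T@T[:3,3]-s["tcp_pos"])).round(1),(T[:3,:3]@R).round(3).tolist(), R.round(3).tolist())
E
```

```text
wedgetop [522.7 163.4 151.5] 0.2
pivot [487.8  70.6 103.9] 0.0
knobtop [461.9 204.8 152.9] 0.7
wedge at z155 [522.6 162.8 155. ] [525.2 165.3 155. ]
[[577.5, 272.9], [613.5, 69.1], [405.2, 29.9], [366.0, 233.5]] [490.6 151.3]
206.9 -80.0
212.0 -169.3
207.3 100.9
215.2 10.6
bin [[563.0, -153.4], [551.8, -213.7], [489.1, -201.3], [499.6, -142.2]] [ 525.9 -177.6]
61.3 -100.6
63.9 168.8
60.0 80.0
64.4 -10.0
[[299.7, 0.0, 279.7], [0.0, 299.7, 209.2], [0.0, 0.0, 1.0]] [-0.0488935  0.         0.         0.         0.       ]
cam in tool [ 82.2  -0.2 -70.4] [[-0.0, 1.0, -0.001], [-0.948, -0.001, -0.318], [-0.318, 0.001, 0.948]] [[-0.963, 0.27, -0.0], [0.27, 0.963, -0.002], [-0.0, -0.002, -1.0]]
```

{"op": "step_arm", "data": {"series": [[[-30,-23,0,0,0,-5.2,85],[-60,-46,0,0,0,-10.4,85],[-90,-69,0,0,0,-15.6,85],[-120,-92,0,0,0,-20.8,85],[-150,-115,0,0,0,-26,85]]]}}

```text
time: 0.52
tcp_pos: [289.7, 472.6, 303.2]
ee_rot: [-3.141, -0.001, -2.957]
ft_force: [0.4, -0.1, -0.3]
opening: 85.0
gripper_force: 0.0
```

{"op": "step_arm", "data": {"series": [[[-17,-35,0,0,0,0,85],[-34,-70,0,0,0,0,85],[-52,-105,0,0,0,0,85],[-69,-140,0,0,0,0,85],[-86,-174,0,0,0,0,85]]]}}

```text
time: 0.93
tcp_pos: [405.4, 316.5, 303.5]
ee_rot: [-3.141, -0.001, -2.962]
ft_force: [0.6, 0.0, -1.3]
opening: 84.9
gripper_force: 0.0
```

{"op": "step_arm", "data": {"series": [[[-17,-35,0,0,0,0,85],[-34,-70,0,0,0,0,85],[-52,-105,0,0,0,0,85],[-69,-140,0,0,0,0,85],[-86,-174,0,0,0,0,85]]]}}

```text
time: 1.35
tcp_pos: [521.1, 160.9, 303.6]
ee_rot: [-3.141, -0.001, -2.962]
ft_force: [0.2, 0.4, -0.2]
opening: 84.9
gripper_force: 0.0
```

{"op": "step_arm", "data": {"series": [[[0,0,0,0,0,0,60],[0,0,0,0,0,0,60],[0,0,0,0,0,0,60],[0,0,0,0,0,0,60]]]}}

```text
time: 1.68
tcp_pos: [519.5, 164.7, 303.4]
ee_rot: [3.141, -0.001, -2.959]
ft_force: [0.5, 0.1, -0.3]
opening: 59.6
gripper_force: 0.0
```

```bash
python3 - <<'E'
from h import *
from scipy.spatial.transform import Rotation as Ro
p=robot.camera_params("wrist");im=robot.read_camera("wrist");s=robot.read_state()
cv2.imwrite("pics/w1.png",im[:,:,::-1]);np.save("w1.npy",np.array(p["camera_from_world"]))
print(s["tcp_pos"].round(1),s["ee_rot"].round(3),s["ft_force"].round(1))
for X in ((522.7,163.4,152),):print(proj(p,X))
E
```

```text
[519.5 164.9 303.5] [ 3.141e+00 -1.000e-03 -2.958e+00] [-0.2  0.  -0.1]
[277.06707663 222.30393479]
```

View pics/w1.png

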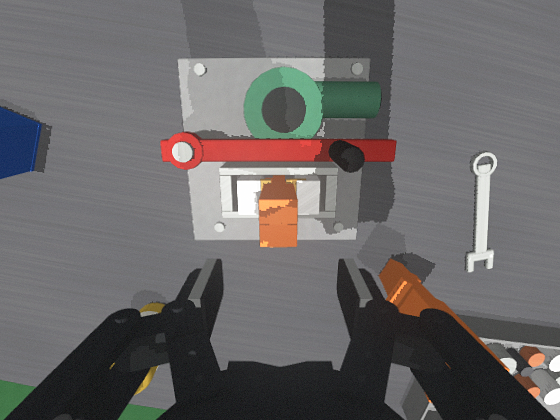

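The wrist view shows the wedge top face at about rows 219–247, columns 259–298. The keeper bar lies level across row 150, so the yaw is aligned, with the knob at (347,155). The fingers are symmetric about column 280.

```bash
python3 - <<'E'
from h import *
p=robot.camera_params("wrist");im=cv2.imread("pics/w1.png")[:,:,::-1].copy()
s=robot.read_state()
m=mask(im,(5,120,60),(20,255,255))[170:256,240:320]
for r in range(0,86,6):
    c=np.where(m[r]>0)[0]; print(r+170,(c.min()+240,c.max()+240,im[r+170,278].tolist()) if len(c) else None)
rows=np.where(m[:,38]>0)[0]+170;print(rows.min(),rows.max())
y=s["ee_rot"][2];tx=np.array([np.cos(y),np.sin(y)]);ty=np.array([np.sin(y),-np.cos(y)])
for z in(150,155):
  for q in((278.5,219),(278.5,247),(278.5,233)):
    X=onz(p,q,z);d=X[:2]-s["tcp_pos"][:2];print(z,X.round(1),"tool",(d@tx).round(1),(d@ty).round(1))
pt=robot.camera_params("top")
a=(150+238*150/416,220+88*92/255)
print(tri([ray(pt,a),ray(p,(278.5,233))]))
q=onz(p,(183,152),105);print("pivot",q.round(1));k=onz(p,(347,148),152);print("knobtop",k.round(1))
a1=onz(p,(170,141),100);a2=onz(p,(395,140),100);e=a2-a1;print("keeper dir",np.degrees(np.arctan2(e[1],e[0])))
print(np.degrees(s["ee_rot"][2])+360)
E
```

```text
170 None
176 (np.int64(273), np.int64(284), [147, 89, 63])
182 (np.int64(261), np.int64(295), [145, 93, 70])
188 (np.int64(262), np.int64(295), [146, 92, 69])
194 (np.int64(261), np.int64(295), [145, 90, 64])
200 (np.int64(259), np.int64(296), [255, 168, 101])
206 (np.int64(259), np.int64(296), [164, 97, 67])
212 (np.int64(260), np.int64(296), [225, 135, 87])
218 (np.int64(259), np.int64(296), [222, 132, 84])
224 (np.int64(260), np.int64(296), [221, 129, 81])
230 (np.int64(260), np.int64(296), [218, 127, 79])
236 (np.int64(260), np.int64(296), [218, 126, 79])
242 (np.int64(260), np.int64(296), [214, 121, 73])
248 None
254 None
176 246
150 [520.5 164.4 150. ] tool -0.9 -0.7
150 [544.7 168.9 150. ] tool -25.5 -0.7
150 [532.4 166.6 150. ] tool -13.0 -0.7
155 [518.7 164.1 155. ] tool 0.9 -0.7
155 [542.3 168.4 155. ] tool -23.1 -0.7
155 [530.3 166.2 155. ] tool -10.9 -0.7
(array([521.48484453, 162.47017663, 174.74101108]), np.float64(2.335593637058))
pivot [489.7  71.7 105. ]
knobtop [456.  203.7 152. ]
keeper dir 100.75828514109328
190.51941814256827
```

{"op": "step_arm", "data": {"series": [[[-3.3,-0.7,33,0,0,0,60],[-3.3,-0.7,66,0,0,0,60],[-3.3,-0.7,100,0,0,0,60],[-3.3,-0.7,131,0,0,0,60],[-3.3,-0.7,131,0,0,0,60]]]}}

```text
time: 2.15
tcp_pos: [518.2, 163.3, 166.4]
ee_rot: [-3.139, -0.014, -2.958]
ft_force: [-1.2, -0.8, -0.8]
opening: 60.0
gripper_force: 0.0
```

```bash
python3 - <<'E'
from h import *
im=robot.read_camera("wrist");s=robot.read_state();p=robot.camera_params("wrist")
cv2.imwrite("pics/w2.png",im[:,:,::-1])
print(s["tcp_pos"].round(1),s["ee_rot"].round(3),s["ft_force"].round(1))
E
```

```text
[520.3 163.5 169.5] [-3.14  -0.009 -2.958] [ 0.3 -0.2 -0.2]
```

View pics/w2.png

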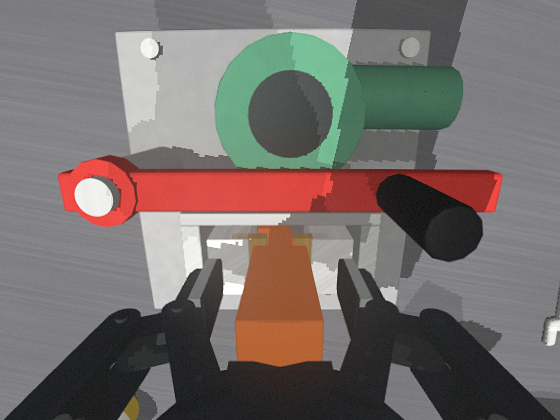

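The wedge (columns 238–323) is centred between the fingers, so I close on it.

{"op": "step_arm", "data": {"series": [[[0,0,0,0,0,0,20],[0,0,0,0,0,0,20],[0,0,0,0,0,0,20],[0,0,0,0,0,0,20],[0,0,0,0,0,0,20]]], "grip_force": 70}}

```text
time: 2.62
tcp_pos: [525.9, 163.9, 175.6]
ee_rot: [3.14, 0.005, -2.961]
ft_force: [0.0, 0.7, 6.8]
opening: 29.2
gripper_force: 69.4
```

{"op": "step_arm", "data": {"series": [[[0,0,0,0,0,0,20],[0,0,0,0,0,0,20],[0,0,0,0,0,0,20]]]}}

```text
time: 2.87
tcp_pos: [525.9, 163.9, 175.6]
ee_rot: [3.14, 0.005, -2.962]
ft_force: [-1.0, 0.8, 6.5]
opening: 29.1
gripper_force: 69.4
```

{"op": "step_arm", "data": {"series": [[[0,2,0,0,0,0,20],[0,4,0,0,0,0,20],[0,6,0,0,0,0,20],[0,6,0,0,0,0,20],[0,6,0,0,0,0,20]]]}}

```text
time: 3.28
tcp_pos: [525.7, 165.6, 175.6]
ee_rot: [-3.138, 0.005, -2.963]
ft_force: [0.5, -5.5, 7.6]
opening: 29.4
gripper_force: 70.1
```

{"op": "step_arm", "data": {"series": [[[0,1.5,0,0,0,0,20],[0,3,0,0,0,0,20],[0,4.5,0,0,0,0,20],[0,4.5,0,0,0,0,20],[0,4.5,0,0,0,0,20]]]}}

```text
time: 3.7
tcp_pos: [525.4, 167.0, 175.6]
ee_rot: [-3.134, 0.004, -2.965]
ft_force: [0.5, -9.4, 9.6]
opening: 29.6
gripper_force: 70.1
```

{"op": "step_arm", "data": {"series": [[[0,0,-2,0,0,0,20],[0,1,-4,0,0,0,20],[0,2,-4,0,0,0,20],[0,3,-4,0,0,0,20],[0,3,-4,0,0,0,20]]]}}

```text
time: 4.12
tcp_pos: [523.0, 171.5, 177.4]
ee_rot: [-3.136, 0.001, -2.964]
ft_force: [2.4, -5.7, -0.7]
opening: 29.3
gripper_force: 69.7
```

```bash
python3 - <<'E'
from h import *
im=robot.read_camera("wrist");s=robot.read_state();t=robot.read_camera("scene")
print({k:np.round(s[k],3).tolist() for k in("tcp_pos","ee_rot","ft_force","torque")})
o=np.zeros((600,800,3),np.uint8);o[:360,:600]=cv2.resize(im[190:310,180:380],(600,360));o[360:600,:240]=cv2.resize(t[180:260,320:400],(240,240));cv2.imwrite("pics/w3.png",o[:,:,::-1])
E
```

```text
{'tcp_pos': [523.04, 171.519, 177.353], 'ee_rot': [-3.136, 0.001, -2.964], 'ft_force': [1.671, -5.886, -1.715], 'torque': [-1.412, -0.512, 0.045]}
```

View pics/w3.png

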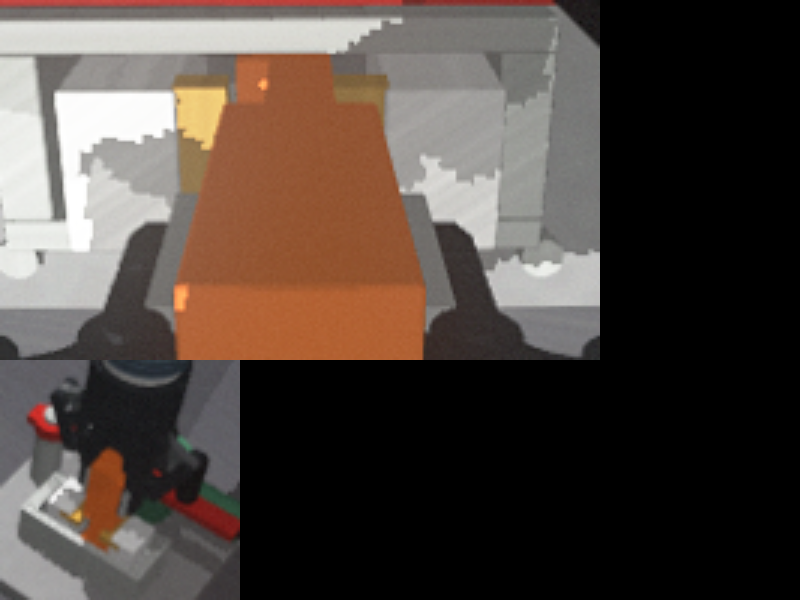

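The wedge freed once the downward preload was relieved. It now leans on the left jaw (image right), which sits against its frame, with a gap showing on the other side. I press a little further to confirm the stop.

{"op": "step_arm", "data": {"series": [[[0,1.5,0,0,0,0,20],[0,3,0,0,0,0,20],[0,3,0,0,0,0,20],[0,3,0,0,0,0,20]]]}}

```text
time: 4.55
tcp_pos: [523.0, 172.0, 177.4]
ee_rot: [-3.133, 0.001, -2.965]
ft_force: [2.6, -8.8, -0.2]
opening: 29.4
gripper_force: 69.8
```

{"op": "step_arm", "data": {"series": [[[0,-4,0,0,0,0,20],[0,-8,0,0,0,0,20],[0,-12,0,0,0,0,20],[0,-16,0,0,0,0,20],[0,-19,0,0,0,0,20]]]}}

```text
time: 4.97
tcp_pos: [523.7, 162.0, 176.8]
ee_rot: [3.139, -0.001, -2.961]
ft_force: [-0.9, 4.6, -2.1]
opening: 29.3
gripper_force: 69.9
```

{"op": "step_arm", "data": {"series": [[[0,-1,0,0,0,0,20],[0,-2,0,0,0,0,20],[0,-3,0,0,0,0,20],[0,-3,0,0,0,0,20]]]}}

```text
time: 5.3
tcp_pos: [524.3, 158.9, 176.8]
ee_rot: [3.14, -0.001, -2.96]
ft_force: [-1.5, 4.2, -1.7]
opening: 28.8
gripper_force: 69.9
```

{"op": "step_arm", "data": {"series": [[[0,-1,0,0,0,0,20],[0,-2,0,0,0,0,20],[0,-3,0,0,0,0,20],[0,-4,0,0,0,0,20],[0,-4,0,0,0,0,20]]]}}

```text
time: 5.72
tcp_pos: [524.7, 156.7, 176.8]
ee_rot: [3.138, -0.001, -2.96]
ft_force: [-2.9, 9.1, -2.2]
opening: 29.4
gripper_force: 69.9
```

{"op": "step_arm", "data": {"series": [[[0,-1,0,0,0,0,20],[0,-2,0,0,0,0,20],[0,-2,0,0,0,0,20],[0,-2,0,0,0,0,20]]]}}

```text
time: 6.05
tcp_pos: [524.8, 156.4, 176.8]
ee_rot: [3.136, -0.001, -2.959]
ft_force: [-1.7, 10.5, -3.8]
opening: 29.6
gripper_force: 69.9
```

{"op": "step_arm", "data": {"series": [[[0,0,-4,0,0,0,20],[0,0,-8,0,0,0,20],[0,0,-12,0,0,0,20],[0,0,-16,0,0,0,20],[0,0,-18,0,0,0,20]]]}}

```text
time: 6.47
tcp_pos: [524.3, 156.1, 194.2]
ee_rot: [3.136, -0.001, -2.959]
ft_force: [-0.4, 9.7, -7.3]
opening: 29.2
gripper_force: 69.7
```

{"op": "step_arm", "data": {"series": [[[0,0,-1,0,0,0,20],[0,0,-2,0,0,0,20],[0,0,-2,0,0,0,20]]]}}

```text
time: 6.72
tcp_pos: [524.4, 156.1, 196.1]
ee_rot: [3.136, -0.001, -2.959]
ft_force: [-2.0, 10.8, -5.7]
opening: 29.4
gripper_force: 69.8
```

{"op": "step_arm", "data": {"series": [[[0,5,0,0,0,0,20],[0,10,0,0,0,0,20],[0,14,0,0,0,0,20],[0,18,0,0,0,0,20],[0,20,0,0,0,0,20]]]}}

```text
time: 7.13
tcp_pos: [522.9, 170.7, 197.1]
ee_rot: [-3.141, 0.001, -2.962]
ft_force: [0.4, 0.5, -1.8]
opening: 29.3
gripper_force: 70.7
```

{"op": "step_arm", "data": {"series": [[[0,2,0,0,0,0,20],[0,4,0,0,0,0,20],[0,6,0,0,0,0,20],[0,7,0,0,0,0,20],[0,7,0,0,0,0,20]]]}}

```text
time: 7.55
tcp_pos: [522.7, 172.0, 197.1]
ee_rot: [-3.133, -0.0, -2.965]
ft_force: [1.3, -8.3, 0.9]
opening: 29.4
gripper_force: 71.3
```

{"op": "step_arm", "data": {"series": [[[0,0,-4,0,0,0,20],[0,0,-8,0,0,0,20],[0,0,-12,0,0,0,20],[0,0,-16,0,0,0,20]]]}}

```text
time: 7.88
tcp_pos: [521.1, 171.9, 211.3]
ee_rot: [-3.133, -0.004, -2.965]
ft_force: [1.1, -7.5, -5.9]
opening: 29.1
gripper_force: 70.6
```

{"op": "step_arm", "data": {"series": [[[0,0,-8,0,0,0,20],[0,0,-16,0,0,0,20],[0,0,-24,0,0,0,20],[0,0,-32,0,0,0,20],[0,0,-40,0,0,0,20]]]}}

```text
time: 8.3
tcp_pos: [521.1, 178.1, 253.2]
ee_rot: [3.141, -0.0, -2.963]
ft_force: [-0.5, 0.1, -2.4]
opening: 29.5
gripper_force: 71.2
```

{"op": "step_arm", "data": {"series": [[[0,-1,-8,0,0,0,20],[0,-2,-18,0,0,0,20],[0,-2,-28,0,0,0,20],[0,-2,-36,0,0,0,20],[0,-2,-36,0,0,0,20]]]}}

```text
time: 8.72
tcp_pos: [522.9, 176.9, 291.7]
ee_rot: [3.14, 0.005, -2.961]
ft_force: [0.2, -0.6, -1.4]
opening: 29.3
gripper_force: 71.2
```

```bash
python3 - <<'E'
from h import *
s=robot.read_state();t=robot.read_camera("scene");im=robot.read_camera("wrist")
print({k:np.round(s[k],3).tolist() for k in("tcp_pos","ee_rot","ft_force","joints")})
o=np.zeros((420,790,3),np.uint8);o[:300,:390]=cv2.resize(t[140:290,280:475],(390,300));o[:300,390:790]=cv2.resize(im,(400,300));cv2.imwrite("pics/s4.png",o[:,:,::-1])
E
```

```text
{'tcp_pos': [522.857, 176.857, 291.658], 'ee_rot': [3.14, 0.005, -2.961], 'ft_force': [0.222, -0.628, -1.397], 'joints': [-0.699, 0.211, 0.338, 1.865, -0.08, 1.073, 1.421]}
```

View pics/s4.png

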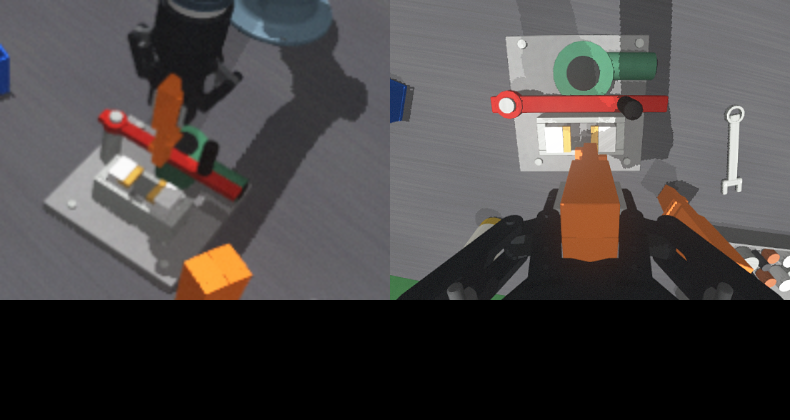

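The wedge is free of the fixture and held upright, and the keeper is still closed. Now I carry it over to the blue bin.

{"op": "step_arm", "data": {"series": [[[3,-15,0,0,0,0,20],[8,-45,0,0,0,0,20],[14,-80,0,0,0,0,20],[20,-115,0,0,0,0,20],[26,-150,0,0,0,0,20]]]}}

```text
time: 9.23
tcp_pos: [521.7, 21.1, 288.0]
ee_rot: [-3.141, -0.002, -2.962]
ft_force: [1.1, -0.2, -1.2]
opening: 29.1
gripper_force: 71.1
```

{"op": "step_arm", "data": {"series": [[[6,-35,0,0,0,0,20],[12,-70,0,0,0,0,20],[18,-105,0,0,0,0,20],[24,-135,0,0,0,0,20],[28,-155,0,0,0,0,20]]]}}

```text
time: 9.65
tcp_pos: [520.9, -139.3, 288.4]
ee_rot: [-3.14, -0.002, -2.967]
ft_force: [0.5, -0.9, -1.8]
opening: 29.4
gripper_force: 71.1
```

{"op": "step_arm", "data": {"series": [[[2,-15,0,0,0,5,20],[5,-30,0,0,0,10,20],[7,-45,0,0,0,15,20],[7,-45,0,0,0,21,20],[7,-45,0,0,0,21,20]]]}}

```text
time: 10.07
tcp_pos: [522.5, -181.8, 288.1]
ee_rot: [-3.14, -0.002, 2.949]
ft_force: [-0.6, -0.9, -2.1]
opening: 29.1
gripper_force: 71.2
```

{"op": "step_arm", "data": {"series": [[[0,0,0,0,0,0,20],[0,0,0,0,0,0,20],[0,0,0,0,0,0,20],[0,0,0,0,0,0,20]]]}}

```text
time: 10.4
tcp_pos: [524.2, -178.5, 288.7]
ee_rot: [3.141, -0.0, 2.957]
ft_force: [0.2, 0.3, -1.6]
opening: 29.5
gripper_force: 71.2
```

```bash
python3 - <<'E'
from h import *
s=robot.read_state();p=robot.camera_params("wrist");im=robot.read_camera("wrist")
print({k:np.round(s[k],3).tolist() for k in("tcp_pos","ee_rot","ft_force","joints")})
cv2.imwrite("pics/w5.png",im[:,:,::-1])
m=mask(im,(105,90,20),(128,255,255))
for st,c,mm in blobs(m,200):
    cs=max(cv2.findContours(mm,0,2)[0],key=len);h=cv2.convexHull(cs);ap=cv2.approxPolyDP(h,5,True)[:,0];print(st,c,ap.tolist())
print("pred",proj(p,(525.9,-177.6,75)))
E
```

```text
{'tcp_pos': [524.193, -178.455, 288.696], 'ee_rot': [3.141, -0.0, 2.957], 'ft_force': [0.154, 0.262, -1.567], 'joints': [-0.287, 0.243, 0.622, 1.872, -0.161, 1.077, 1.785]}
[250, 156, 67, 76, 3486] [283.5, 185.9] [[310, 159], [316, 170], [311, 231], [251, 229], [256, 157]]
pred [280.79149345 198.25267709]
```

View pics/w5.png

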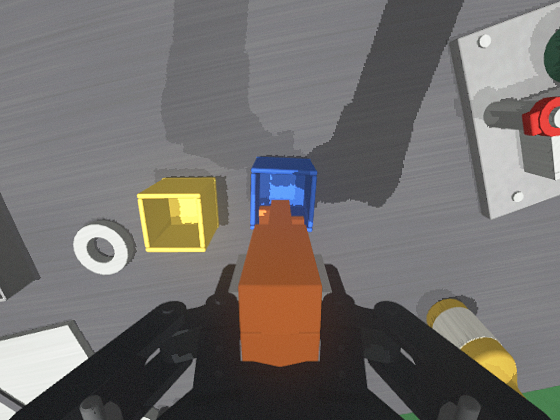

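The blue bin's rim is at columns 252–315, rows 169–231, with the held wedge above it and roughly centred. The yellow bin is to the left at (175,215). I correct by a few mm and lower the wedge.

{"op": "step_arm", "data": {"series": [[[-5,3,20,0,0,0,20],[-5,3,45,0,0,0,20],[-5,3,70,0,0,0,20],[-5,3,90,0,0,0,20],[-5,3,105,0,0,0,20]]]}}

```text
time: 10.87
tcp_pos: [528.9, -176.2, 181.8]
ee_rot: [3.141, -0.003, 2.957]
ft_force: [-0.5, -0.0, -1.3]
opening: 29.3
gripper_force: 71.2
```

{"op": "step_arm", "data": {"series": [[[0,0,5,0,0,0,20],[0,0,10,0,0,0,20],[0,0,14,0,0,0,20],[0,0,18,0,0,0,20],[0,0,19,0,0,0,20]]]}}

```text
time: 11.28
tcp_pos: [530.1, -177.2, 165.2]
ee_rot: [3.141, 0.001, 2.955]
ft_force: [0.2, -0.3, -1.9]
opening: 29.1
gripper_force: 71.2
```

{"op": "step_arm", "data": {"series": [[[0,0,0,0,0,0,20],[0,0,0,0,0,0,20],[0,0,0,0,0,0,20],[0,0,0,0,0,0,20]]]}}

```text
time: 11.62
tcp_pos: [529.9, -177.2, 165.3]
ee_rot: [3.141, 0.001, 2.955]
ft_force: [0.2, -0.2, -1.9]
opening: 29.3
gripper_force: 71.2
```

```bash
python3 - <<'E'
from h import *
s=robot.read_state();im=robot.read_camera("wrist");t=robot.read_camera("scene")
print({k:np.round(s[k],3).tolist() for k in("tcp_pos","ee_rot","ft_force")})
o=np.zeros((420,790,3),np.uint8);o[:300,:390]=cv2.resize(t[110:210,210:340],(390,300));o[:300,390:790]=cv2.resize(im,(400,300));cv2.imwrite("pics/s6.png",o[:,:,::-1])
E
```

```text
{'tcp_pos': [529.949, -177.213, 165.328], 'ee_rot': [3.141, 0.001, 2.955], 'ft_force': [0.157, -0.185, -1.857]}
```

View pics/s6.png

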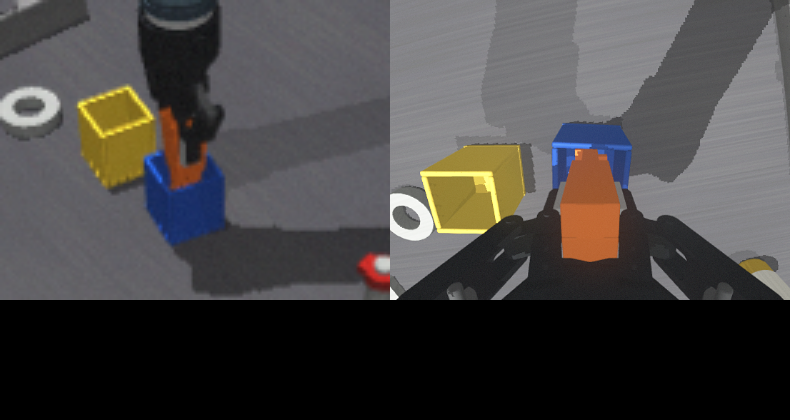

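The wedge is inside the blue bin, centred and still hanging. I lower it until the tip touches.

{"op": "step_arm", "data": {"series": [[[0,0,1,0,0,0,20],[0,0,2,0,0,0,20],[0,0,3,0,0,0,20],[0,0,4,0,0,0,20],[0,0,4,0,0,0,20]]]}}

```text
time: 12.13
tcp_pos: [529.7, -177.1, 160.8]
ee_rot: [3.142, -0.0, 2.955]
ft_force: [-0.4, 0.4, -0.7]
opening: 29.4
gripper_force: 71.6
```

{"op": "step_arm", "data": {"series": [[[0,0,1,0,0,0,20],[0,0,2,0,0,0,20],[0,0,2,0,0,0,20],[0,0,2,0,0,0,20]]]}}

```text
time: 12.47
tcp_pos: [530.0, -177.3, 160.6]
ee_rot: [3.14, -0.0, 2.955]
ft_force: [-3.4, 0.6, 9.1]
opening: 29.4
gripper_force: 72.9
```

{"op": "step_arm", "data": {"series": [[[0,0,-1.5,0,0,0,20],[0,0,-1.5,0,0,0,32],[0,0,-1.5,0,0,0,40],[0,0,-1.5,0,0,0,60],[0,0,-1.5,0,0,0,60]]]}}

```text
time: 12.88
tcp_pos: [529.8, -177.1, 160.3]
ee_rot: [-3.141, 0.0, 2.955]
ft_force: [0.6, -0.1, 0.5]
opening: 59.9
gripper_force: 0.0
```

{"op": "step_arm", "data": {"series": [[[0,0,0,0,0,0,70],[0,0,-5,0,0,0,75],[0,0,-20,0,0,0,75],[0,0,-45,0,0,0,75],[0,0,-80,0,0,0,75]]]}}

```text
time: 13.3
tcp_pos: [527.7, -176.4, 238.8]
ee_rot: [-3.141, -0.007, 2.955]
ft_force: [0.2, 1.3, -0.8]
opening: 74.8
gripper_force: 0.0
```

{"op": "step_arm", "data": {"series": [[[0,0,-30,0,0,0,75],[0,0,-50,0,0,0,75],[0,0,-60,0,0,0,60],[0,0,-60,0,0,0,60]]]}}

```text
time: 13.63
tcp_pos: [531.1, -177.8, 303.3]
ee_rot: [3.141, 0.006, 2.955]
ft_force: [-0.3, 0.1, -0.6]
opening: 60.2
gripper_force: 0.0
```

```bash
python3 - <<'E'
from h import *
s=robot.read_state();im=robot.read_camera("wrist");t=robot.read_camera("scene")
print({k:np.round(s[k],3).tolist() for k in("tcp_pos","ee_rot","ft_force","joints")})
o=np.zeros((420,790,3),np.uint8);o[:300,:390]=cv2.resize(t[110:210,210:340],(390,300));o[:300,390:790]=cv2.resize(im,(400,300));cv2.imwrite("pics/s7.png",o[:,:,::-1])
E
```

```text
{'tcp_pos': [531.095, -177.762, 303.32], 'ee_rot': [3.141, 0.006, 2.955], 'ft_force': [-0.273, 0.079, -0.568], 'joints': [-0.298, 0.238, 0.631, 1.846, -0.158, 1.102, 1.775]}
```

View pics/s7.png

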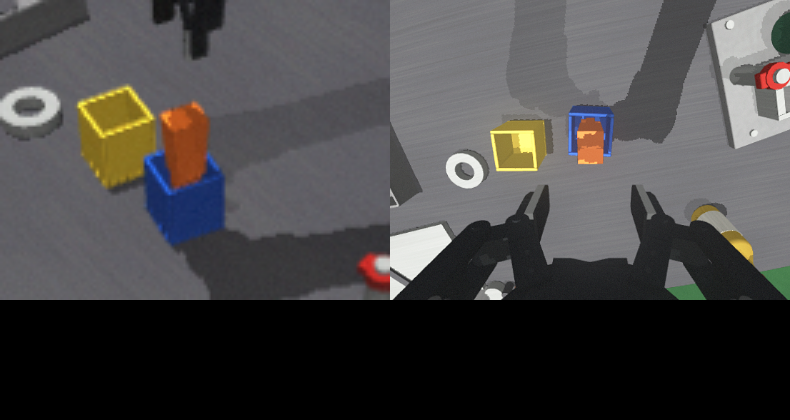

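The wedge stands tip down in the blue bin at wrist-crop (590,140), and the gripper is clear. That was my tenth picture, so from here I work by numbers only. Next is the keeper: I straddle the knob with open fingers and swing it along its arc.

{"op": "step_arm", "data": {"series": [[[10,25,0,0,0,0,50],[22,60,0,0,0,0,50],[36,95,0,0,0,0,50],[50,132,0,0,0,0,50],[64,169,0,0,0,0,50]]]}}

```text
time: 14.15
tcp_pos: [496.1, 2.2, 297.9]
ee_rot: [-3.14, -0.004, 2.954]
ft_force: [0.1, 0.0, -0.3]
opening: 49.7
gripper_force: 0.0
```

{"op": "step_arm", "data": {"series": [[[14,37,0,0,0,5,50],[28,74,0,0,0,10,50],[42,111,0,0,0,15,50],[56,148,0,0,0,20,50],[70,180,0,0,0,25,50]]]}}

```text
time: 14.57
tcp_pos: [460.6, 193.0, 298.0]
ee_rot: [-3.138, -0.002, 2.516]
ft_force: [0.0, -0.5, 0.3]
opening: 50.1
gripper_force: 0.0
```

```bash
python3 - <<'E'
from h import *
P=robot.camera_params("top");s=robot.read_state()
print({k:np.round(s[k],3).tolist() for k in("tcp_pos","ee_rot","joints")})
print("bottle cap",onz(P,(286.6,165.9),170).round(1),"bigwedge",onz(P,(170,214),190).round(1),onz(P,(181,219.5),100).round(1))
im=robot.read_camera("wrist");cv2.imwrite("pics/w8.png",im[:,:,::-1]);p=robot.camera_params("wrist")
print("knob top px",proj(p,(462.9,208.6,152)))
m=cv2.inRange(im,(0,0,0),(38,38,38))
for st,c,_ in blobs(m,150):print(st,c)
E
```

```text
{'tcp_pos': [460.553, 193.035, 297.952], 'ee_rot': [-3.138, -0.002, 2.516], 'joints': [-0.819, 0.101, 0.362, 1.972, -0.041, 1.079, 0.506]}
bottle cap [763.2  24.  170. ] bigwedge [621.3 340.8 190. ] [620.8 335.1 100. ]
knob top px [291.11336604 222.0899873 ]
[7, 303, 397, 117, 20524] [198.4, 379.9]
[390, 308, 164, 112, 7388] [462.3, 378.4]
```

{"op": "step_arm", "data": {"series": [[[2,3,0,0,0,6,50],[4,6,0,0,0,13,50],[6,9,0,0,0,20,50],[8,12,0,0,0,27,50],[10.5,14.5,0,0,0,34,50]]]}}

```text
time: 15.03
tcp_pos: [461.5, 208.0, 297.8]
ee_rot: [-3.137, 0.001, 1.92]
ft_force: [-0.3, 0.4, -0.3]
opening: 50.0
gripper_force: 0.0
```

{"op": "step_arm", "data": {"series": [[[0,0,0,0,0,5,50],[0,0,0,0,0,9.5,50],[0,0,0,0,0,9.5,50],[0,0,0,0,0,9.5,50],[0,0,0,0,0,9.5,50]]]}}

```text
time: 15.45
tcp_pos: [462.1, 208.1, 299.1]
ee_rot: [-3.139, 0.001, 1.761]
ft_force: [-0.6, -0.9, -0.5]
opening: 49.8
gripper_force: 0.0
```

```bash
python3 - <<'E'
from h import *
s=robot.read_state();p=robot.camera_params("wrist")
print({k:np.round(s[k],3).tolist() for k in("tcp_pos","ee_rot","joints")})
im=robot.read_camera("wrist");cv2.imwrite("pics/w9.png",im[:,:,::-1])
u,v=proj(p,(462.9,208.6,152)).round().astype(int);print("knob pred",u,v)
b=proj(p,(462.9,208.6,100));print("knob base",b.round())
g=im.max(2)
for dv in(-20,-10,-4,0,4,10,20,30): print(v+dv, " ".join("%3d"%g[v+dv,c] for c in range(u-40,u+41,4)))
red=mask(im,(0,150,60),(6,255,255));red|=mask(im,(174,150,60),(180,255,255))
for st,c,_ in blobs(red,100):print("red",st,c)
E
```

```text
{'tcp_pos': [462.053, 208.134, 299.094], 'ee_rot': [-3.139, 0.001, 1.761], 'joints': [-0.878, 0.115, 0.401, 1.957, -0.05, 1.081, -0.265]}
knob pred 282 220
knob base [282. 200.]
200 148  82  81  82  78  81 104 103  59  61  61  67  68 174 175  97 245 169 151 149 156
210 168 167 167 154  96  75  78  80  58  73  74  79  78  78 180 115 244 159 255 255 255
216 164 162 158 161 164 163 166  86  68  67  71  77  79  74 183 141 245 181 255 255 255
220 163 161 164 160 162 163 158 131  81  91  90  77  74  77 188 163 245 199 255 255 255
224 159 144 144 166 160 154 159 162  81  86  86  90  91 104 184 209 244 197 253 254 254
230  75  81  78  80  77 135 158 159 225 213 134 198 228 178 184 230 244 133 255 253 253
240  73  74  75  74  79  87  79 179 242 239 242 240 243 180 185 241 242 118 118 121 121
250  73  76  79  79  82  86 154 179 246 242 241 241 242 181 169 249 243 150 151 153 148
red [273, 143, 21, 52, 936] [282.5, 165.4]
red [266, 227, 31, 112, 1884] [281.6, 280.2]
```

{"op": "step_arm", "data": {"series": [[[0,0,30,0,0,0,50],[0,0,60,0,0,0,50],[0,0,90,0,0,0,50],[0,0,110,0,0,0,50],[0,0,119,0,0,0,40]]]}}

```text
time: 15.92
tcp_pos: [460.5, 207.5, 178.1]
ee_rot: [-3.136, 0.002, 1.761]
ft_force: [-0.9, -0.5, 0.5]
opening: 40.5
gripper_force: 0.0
```

{"op": "step_arm", "data": {"series": [[[0,0,0,0,0,0,36],[0,0,0,0,0,0,36],[0,0,0,0,0,0,36],[0,0,0,0,0,0,36]]], "grip_force": 20}}

```text
time: 16.25
tcp_pos: [463.9, 209.2, 183.1]
ee_rot: [3.138, -0.002, 1.76]
ft_force: [0.6, -0.2, 0.8]
opening: 35.9
gripper_force: 0.0
```

```bash
python3 - <<'E'
from h import *
s=robot.read_state()
print({k:np.round(s[k],3).tolist() for k in("tcp_pos","ee_rot","joints","ft_force")})
# arc plan: each call turns 20 deg about the pivot, steps in call-start tool axes (tool x radial outward, tool y clockwise tangent)
# after turning a: dx=-r(1-cos a), dy=r sin a
y=s["ee_rot"][2];P=np.array([488.7,71.]);d=s["tcp_pos"][:2]-P
print("radius",np.linalg.norm(d),"ang",np.degrees(np.arctan2(d[1],d[0])),"toolx ang",np.degrees(y),"ty",np.sin(y),-np.cos(y))
for a in(5,10,15,20,22,24,26,28,30):
    t=np.radians(a);print(a,round(-140*(1-np.cos(t)),1),round(140*np.sin(t),1))
E
```

```text
{'tcp_pos': [463.92, 209.212, 183.13], 'ee_rot': [3.138, -0.002, 1.76], 'joints': [-0.845, 0.28, 0.383, 2.053, -0.141, 0.83, -0.19], 'ft_force': [0.604, -0.155, 0.829]}
radius 140.41594846053175 ang 100.16461784434216 toolx ang 100.82130389992709 ty 0.9822175101089728 0.1877465388105192
5 -0.5 12.2
10 -2.1 24.3
15 -4.8 36.2
20 -8.4 47.9
22 -10.2 52.4
24 -12.1 56.9
26 -14.2 61.4
28 -16.4 65.7
30 -18.8 70.0
```

{"op": "step_arm", "data": {"series": [[[-0.5,12,0,0,0,5,36],[-2,24,0,0,0,10,36],[-5,36,0,0,0,15,36],[-8.5,48,0,0,0,20,36],[-13,59,0,0,0,25,36]]]}}

```text
time: 16.67
tcp_pos: [523.4, 207.6, 182.5]
ee_rot: [-3.141, -0.001, 1.32]
ft_force: [-1.1, -0.5, 0.9]
opening: 36.3
gripper_force: 0.7
```

{"op": "step_arm", "data": {"series": [[[-0.5,12,0,0,0,5,36],[-2,24,0,0,0,10,36],[-5,36,0,0,0,15,36],[-8.5,48,0,0,0,20,36],[-13,59,0,0,0,25,36]]]}}

```text
time: 17.08
tcp_pos: [577.5, 180.9, 182.5]
ee_rot: [-3.141, -0.002, 0.884]
ft_force: [-0.6, -0.1, -0.6]
opening: 35.8
gripper_force: 0.7
```

{"op": "step_arm", "data": {"series": [[[-0.5,12,0,0,0,5,36],[-2,24,0,0,0,10,36],[-5,36,0,0,0,15,36],[-8.5,48,0,0,0,20,36],[-8.5,48,0,0,0,20,36]]]}}

```text
time: 17.5
tcp_pos: [610.8, 140.8, 182.9]
ee_rot: [3.139, -0.003, 0.534]
ft_force: [0.8, -0.4, -0.1]
opening: 35.9
gripper_force: 0.0
```

```bash
python3 - <<'E'
from h import *
s=robot.read_state()
print({k:np.round(s[k],3).tolist() for k in("tcp_pos","ee_rot","joints","ft_force")})
y=s["ee_rot"][2];P=np.array([488.7,71.]);d=s["tcp_pos"][:2]-P
print("radius",np.linalg.norm(d),"ang",np.degrees(np.arctan2(d[1],d[0])),"toolx ang",np.degrees(y))
P=robot.camera_params("top");im=robot.read_camera("top")
red=mask(im,(0,150,60),(5,255,255))|mask(im,(175,150,60),(180,255,255))
for st,c,_ in blobs(red,20):print("red",st,c,onz(P,c,100).round(0))
E
```

```text
{'tcp_pos': [610.754, 140.778, 182.936], 'ee_rot': [3.139, -0.003, 0.534], 'joints': [-0.788, 0.54, 0.639, 1.778, -0.385, 0.948, -1.027], 'ft_force': [0.753, -0.362, -0.091]}
radius 140.59234271986037 ang 29.756505855121386 toolx ang 30.58485029626316
red [283, 161, 8, 10, 70] [286.6, 165.7] [785.  24. 100.]
red [246, 227, 30, 46, 324] [259.9, 249.9] [532. 101. 100.]
```

{"op": "step_arm", "data": {"series": [[[-0.5,12,0,0,0,5,36],[-2,24,0,0,0,10,36],[-5,36,0,0,0,15,36],[-8.5,48,0,0,0,20,36],[-8.5,48,0,0,0,20,36]]]}}

```text
time: 17.97
tcp_pos: [626.7, 95.6, 182.3]
ee_rot: [3.14, -0.002, 0.187]
ft_force: [-0.5, 0.0, -0.0]
opening: 35.7
gripper_force: 0.0
```

{"op": "step_arm", "data": {"series": [[[0,3,0,0,0,1.5,36],[0,6,0,0,0,3,36],[0,10,0,0,0,4.5,36],[0,13,0,0,0,4.5,36],[0,13,0,0,0,4.5,36]]]}}

```text
time: 18.38
tcp_pos: [628.7, 85.0, 181.4]
ee_rot: [-3.141, -0.0, 0.111]
ft_force: [0.0, 1.6, -0.1]
opening: 36.0
gripper_force: 0.8
```

{"op": "step_arm", "data": {"series": [[[0,1.5,0,0,0,0,36],[0,3,0,0,0,0,36],[0,4,0,0,0,0,36],[0,4,0,0,0,0,36],[0,4,0,0,0,0,36]]]}}

```text
time: 18.8
tcp_pos: [628.8, 84.6, 181.3]
ee_rot: [-3.137, 0.001, 0.114]
ft_force: [-0.5, 7.1, 1.2]
opening: 35.7
gripper_force: 3.1
```

{"op": "step_arm", "data": {"series": [[[0,2,0,0,0,0,36],[0,4,0,0,0,0,36],[0,4,0,0,0,0,36],[0,4,0,0,0,0,36]]]}}

```text
time: 19.13
tcp_pos: [629.0, 84.3, 181.2]
ee_rot: [-3.132, 0.001, 0.116]
ft_force: [-2.8, 9.8, 1.2]
opening: 36.2
gripper_force: 5.3
```

The bar is against its stop: the force rises with no further motion. I back off to centre, then lift clear.

{"op": "step_arm", "data": {"series": [[[0,-4,0,0,0,0,36],[0,-8,0,0,0,0,40],[0,-12,0,0,0,0,46],[0,-15,0,0,0,0,50],[0,-15,0,0,0,0,50]]]}}

```text
time: 19.55
tcp_pos: [627.7, 91.4, 181.2]
ee_rot: [3.141, 0.0, 0.11]
ft_force: [-0.6, 1.2, -0.1]
opening: 50.1
gripper_force: 0.0
```

{"op": "step_arm", "data": {"series": [[[0,0,-10,0,0,0,50],[0,0,-35,0,0,0,50],[0,0,-70,0,0,0,50],[0,0,-105,0,0,0,50],[0,0,-130,0,0,0,50]]]}}

```text
time: 19.97
tcp_pos: [628.8, 89.9, 315.3]
ee_rot: [3.141, -0.004, 0.108]
ft_force: [1.0, -0.4, 0.4]
opening: 49.8
gripper_force: 0.0
```

{"op": "step_arm", "data": {"series": [[[-30,10,0,0,0,0,50],[-60,30,0,0,0,0,50],[-90,50,0,0,0,0,50],[-110,60,0,0,0,0,50],[-110,60,0,0,0,0,50]]]}}

```text
time: 20.38
tcp_pos: [521.0, 13.6, 311.2]
ee_rot: [-3.139, 0.004, 0.101]
ft_force: [-0.0, -0.4, -0.0]
opening: 49.6
gripper_force: 0.0
```

```bash
python3 - <<'E'
from h import *
s=robot.read_state()
print({k:np.round(s[k],3).tolist() for k in("tcp_pos","ee_rot","joints","ft_force")})
for n in("wrist","top","scene"):
    P=robot.camera_params(n);im=robot.read_camera(n);cv2.imwrite(f"pics/end_{n}.png",im[:,:,::-1])
    red=mask(im,(0,150,60),(5,255,255))|mask(im,(175,150,60),(180,255,255))
    for st,c,m in blobs(red,25):
        r=cv2.boxPoints(cv2.minAreaRect(max(cv2.findContours(m,0,2)[0],key=len)))
        print(n,"red",st,[onz(P,q,100)[:2].round(0).tolist() for q in r])
    print(n,"pivot px",proj(P,(488.7,71,100)).round(),"tip px if open",proj(P,(678,101,100)).round())
    if n!="wrist":
        for st,c,m in blobs(mask(im,(6,180,90),(16,255,255)),25):
            if st[4]<2000 and ((n=="top" and 330<c[0]<380) or (n=="scene" and 250<c[0]<300)):
                print(n,"orange in bin",st,c,onz(P,c,125).round(0))
E
```

```text
{'tcp_pos': [521.038, 13.631, 311.172], 'ee_rot': [-3.139, 0.004, 0.101], 'joints': [-0.937, 0.177, 0.927, 1.929, -0.16, 1.115, -1.415], 'ft_force': [-0.032, -0.425, -0.019]}
wrist red [183, 2, 54, 238, 4581] [[676.0, 117.0], [681.0, 90.0], [472.0, 52.0], [464.0, 84.0]]
wrist pivot px [220. 221.] tip px if open [194.   4.]
top red [283, 161, 8, 10, 68] [[800.0, 35.0], [800.0, 14.0], [772.0, 14.0], [772.0, 35.0]]
top red [257, 201, 9, 13, 82] [[676.0, 112.0], [679.0, 91.0], [641.0, 86.0], [638.0, 106.0]]
top pivot px [270. 265.] tip px if open [261. 201.]
top orange in bin [348, 245, 6, 13, 40] [350.6, 251.9] [ 525. -157.  125.]
scene red [290, 195, 54, 50, 460] [[683.0, 93.0], [467.0, 49.0], [471.0, 84.0], [683.0, 124.0]]
scene red [238, 218, 12, 12, 114] [[739.0, -47.0], [717.0, -29.0], [738.0, 1.0], [760.0, -17.0]]
scene pivot px [338. 200.] tip px if open [292. 242.]
scene orange in bin [264, 144, 15, 28, 300] [271.4, 157.6] [ 540. -158.  125.]
```

```bash
python3 -c "
from bench import robot
print(robot.read_state()['qvel'].round(3)); print(robot.finish_job())"
```

```text
[-0.003  0.032 -0.029 -0.028 -0.002 -0.     0.   ]
the job is handed in; nothing more can be done
None
```

The small orange wedge is out of the fixture and standing tip down in the blue bin; the red keeper was then swung to its open stop, and the job was handed in at about 20.5 s; I never touched the bottle, spanner or bearing.

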